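# Load tee fittings into a gravity chute

## Robot

A 6-joint arm with a two-finger parallel gripper is mounted at the origin on a cart in front of the work surface, level with it; the furniture and walls round the work are solid. World frame = base frame: x ahead of the robot, y to its left, z up, the work surface at z = 0. Lengths are in mm, angles in degrees, forces in N, time in s.
With the tool pointing down it reaches from about 300 to 850 mm from the base axis. Payload 4.2 kg.
Tool frame: the origin (TCP) lies between the finger pads; the fingertips stand 14 mm ahead of it and the grasp point (between the pads) lies 5 mm behind it (env.finger_overhang is the distance from the TCP to the fingertips, in mm); z points along the fingers, y is the line along which they close (so a half turn about z gives the same grasp; the last joint's range is limited). The gripper opens to 91 mm and grips with 3 to 60 N. Pads are 32 mm wide; open, the fingers measure 118 mm over their backs; the gripper's body (76 mm by 178 mm) begins 60 mm behind the grasp point.
Start: joints at [74.141, 18.312, 89.639, -0, 72.044, -1.146], TCP at [146.044, 556.159, 227.976] pointing down, gripper open.
Joint ranges: [-177.97, 177.97], [-48.28, 115.42], [12.27, 149.76], [-77.06, 257.06], [2.81, 150.46], [-146.56, 146.56]. Speed limits (degrees/s): [147.25, 147.25, 180, 180, 180, 180].

## Interface

Orientations are given as [roll, pitch, yaw] about the fixed x, y, z axes, in that order (R = Rz(yaw) Ry(pitch) Rx(roll)).
In Python, from workcell import status, cams, env, finder gives the robot as it stands.
- The arm moves only by the tool apply_moves, never from a script. Its argument "increments" is a list of rows, each a list of 7 numbers: the opening, from -1 (shut) to 1 (fully open), then the shift along the world's x, y, z in m, then the turn, a rotation vector about the world's x, y, z in degrees. In form: [[gripper, x, y, z, ax, ay, az], ...]. A call has 1 to 5 rows; each row shifts and turns the commanded pose from where the row before left it; what a row does not reach is not made up. A row lasts 1/12 s, in which the tool goes at most 41.7 mm and 7.16 degrees, less where a joint would pass 70% of its speed; a pose out of reach is approached as far as the arm can. A call with a gripper value outside its range is refused whole. The fingers move at their own pace and stop on an object; "newtons" is the grip in N (left out, the last holds). Time passes only in rows, so rows that do not move let the fingers close. It gives the time, the measured TCP pose, the force, the opening and the grip force at its end, in the units of the state.
- status.state(): the state, without advancing time (a new reading comes with each control period).
- cams.grab_frame(name): name is "side" or "top" or "wrist"; returns a dict with "color" (420x560x3 uint8, red, green, blue), "intrinsics" (3x3 intrinsics, pixels), "R" (3x3) and "t" (3): a world point X has camera coordinates R X + t. Camera axes: x right, y down, z forward; pixel columns grow to the right and rows downward; lengths in mm; the calibration is good to about 2 mm. A picture is of the moment at which its call begins. There is no depth.
- env.job_done(): hands the job in; it is judged then, once.
Trained networks look in the newest picture that a camera, given by its name, has taken for a name from the list of things; names that differ only in an ending like _2 or _b are one class to them, and where a whole thing is asked for, a point or a joint stands for the part that bears it (a point fixed in the world has none). Each returns a list of dicts, best first, with "score" (0 to 1); they miss things now and then, are a little off and sometimes report something else, mostly with a low value. They report only what shows in the picture. A call takes as long as a camera call. They do not tell look-alikes from the thing itself.
- finder.boxes_of(query, camera): "rect" ([left, top, width, height] in pixels, round what is visible of it).
- finder.trace(query, camera): "pixels" (420x560 bool, what is visible of it) and "rect" ([left, top, width, height] in pixels, round what is visible of it).
The state is a dict: "time_s": time; "qpos": joint angles; "qvel": joint speeds; "effort": joint torques, N m; "ee_pos": TCP position; "ee_rot": TCP orientation; "force": force on the tool from outside, world axes, zero at the start; "torque": the same for the moment, N m; "gripper_width": finger opening in mm; "gripper_force": force on a finger pad.
Only numpy, scipy, OpenCV 4.12 (cv2) and the standard library are available. Lean on these libraries where they do the work, as an engineer would, in place of code of your own. Each camera call takes 0.05 s, during which the arm holds its last target. There are 200 camera calls.

## Task

Load both white tee fittings into the sloping gravity chute, each lying flat with its barrel along the chute and its side branch pointing to the left as you look up the slope. Let them slide down so that one rests against the stop at the low end and the other queues directly behind it.

Things in the scene. Friction and masses are not known exactly. Their poses are not given: they have to be found in the camera images.
- tee_a: One of two alike (either may go first): white push-fit tee, blue collars: barrel 50 mm long, 17 mm thick, one side branch at its middle; 33 mm from barrel back to branch end, 17 mm high, about 30 g. Origin: underside, middle of the 33 mm and of the barrel. x along the branch, y along the barrel, z up. Can be gripped end to end of the barrel. Starts flat on the bench, branch within 30 degrees of world +y.
- tee_b: The other: white push-fit tee, blue collars: barrel 50 mm long, 17 mm thick, one side branch at its middle; 33 mm from barrel back to branch end, 17 mm high, about 30 g. Origin: underside, middle of the 33 mm and of the barrel. x along the branch, y along the barrel, z up. Can be gripped end to end of the barrel. Starts flat on the bench, branch within 30 degrees of world +y.
- chute_bed: Chute tray: slippery blue floor 37 mm wide, 220 mm long, side walls 12 mm high with lips flared at 45 degrees to 57 mm wide at 20 mm height; rises 20 degrees from a 20 mm high stop at the low end, near the robot. Origin: on the floor, centre line, stop's inner face, 22 mm above the bench. x up the slope, y left looking uphill, z square to the floor. Let go over the floor 155 mm up, a tee slides to the stop.
There are look-alikes about, which are no part of the job. Leave any orange or yellow look-alike of the tee_b alone. Leave any black look-alike of the tee_a alone.

How it is judged:
By the outcome, as a careful person would: the job done as asked, in the order asked, and still so for the second after the job is handed in, with the robot touching nothing.
It also fails if it takes over 58 s, if anything falls off the work surface, if the arm or the gripper's body presses on something with over 40 N, if the wrist force passes 120 N, or if a joint passes its speed limit or range.

## Working session

There is one attempt and no reset: what is moved stays moved. The work goes in short steps, Python scripts to look and compute and a tool call to move; the robot and the scene stay as the last step left them, time stands still between calls to the robot, and variables do not carry over. Pictures are saved under pics/ and viewed, at most 10 in all, crops included, and the job is handed in when it is done.

Besides the shell and the picture viewer there is one more tool, called after ">>>" by a JSON object that holds its "op" and its "data". apply_moves: Moves the arm, as the interface text tells. Its arguments: {"type":"object","properties":{"increments":{"type":"array","items":{"type":"array","items":{"type":"number"}}},"newtons":{"type":"number"}},"required":["increments"]}

```bash
mkdir -p pics; cat > h.py <<'E'
import numpy as np, cv2
from workcell import status, cams, env, finder
def ray(f,u,v,z):
    K=np.array(f["intrinsics"]);R=np.array(f["R"]);t=np.array(f["t"])
    d=R.T@np.linalg.solve(K,[u,v,1]);c=-R.T@t
    return c+d*(z-c[2])/d[2]
def proj(f,X):
    p=np.array(f["R"])@np.array(X,float)+np.array(f["t"]);p=np.array(f["intrinsics"])@p
    return p[:2]/p[2]
E
python3 - <<'E'
from h import *
ims=[]
for n in ["top","side"]:
    f=cams.grab_frame(n);im=cv2.cvtColor(f["color"],cv2.COLOR_RGB2BGR);cv2.imwrite(f"pics/{n}0.png",cv2.resize(im,(784,588),interpolation=cv2.INTER_CUBIC))
    print(n,-np.array(f["R"]).T@f["t"])
    for q in ["tee_a","chute_bed"]:
        for d in finder.trace(q,n):
            v,u=np.nonzero(d["pixels"]);c=(u.mean(),v.mean())
            print(q,round(d["score"],2),d["rect"],np.round(c),np.round(ray(f,*c,8.5)),np.median(f["color"][d["pixels"]],0))
print(status.state())
E
```

```text
top [ 248.4604938  -204.61284094  928.51839095]
tee_a 0.84 [247.8, 216.7, 18.9, 25.0] [256. 229.] [ 427. -129.    8.] [198.5 192.5 184. ]
tee_a 0.77 [239.2, 171.2, 26.4, 18.9] [248. 179.] [520. -98.   8.] [202. 127.  77.]
tee_a 0.67 [166.9, 241.9, 28.0, 15.2] [179. 250.] [366.   4.   8.] [60. 57. 56.]
tee_a 0.64 [207.8, 208.6, 19.8, 24.6] [219. 220.] [433. -59.   8.] [198. 192. 184.]
tee_a 0.63 [298.8, 210.5, 22.8, 25.7] [308. 225.] [ 450. -223.    8.] [200. 176.  91.]
chute_bed 0.86 [372.1, 138.1, 58.6, 131.4] [399. 205.] [ 514. -387.    8.] [ 71. 102. 161.]
side [180.67616507 463.42665228 574.31882164]
tee_a 0.94 [251.1, 269.1, 33.9, 21.1] [265. 277.] [434. -60.   8.] [186. 174. 168.]
tee_a 0.81 [218.8, 233.7, 20.9, 25.9] [228. 248.] [521. -98.   8.] [202.  112.5  67. ]
tee_a 0.6 [278.2, 208.9, 27.6, 14.3] [293. 218.] [ 452. -225.    8.] [196. 161.  75.]
tee_a 0.57 [270.7, 302.1, 26.8, 32.7] [287. 319.] [366.   7.   8.] [39. 37. 39.]
tee_a 0.54 [274.8, 239.6, 24.2, 20.9] [285. 251.] [ 429. -130.    8.] [183. 172. 165.]
chute_bed 0.82 [252.0, 111.1, 103.3, 76.3] [303. 149.] [ 530. -471.    8.] [158. 151. 153.]
{'time_s': 0.3, 'qpos': array([ 7.41386481e+01,  1.83265197e+01,  8.96602875e+01, -4.37809118e-04,
        7.20434643e+01, -1.14578577e+00]), 'qvel': array([-0.0453192 , -0.12701414,  0.02102042, -0.02578607,  0.04894636,
       -0.08822915]), 'effort': array([ 5.48527460e-04, -4.11940098e+01, -2.31825364e+01,  7.28610065e-02,
        4.17704147e-02, -7.36296442e-05]), 'ee_pos': array([146.02509202, 556.00871142, 227.68479272]), 'ee_rot': array([-1.79969726e+02, -1.88991285e-04,  1.65284569e+02]), 'force': array([ 0.44360551, -0.07839072, -1.22244472]), 'torque': array([-0.02104787,  0.00339451, -0.03523363]), 'gripper_force': 0.0, 'gripper_width': 90.95580440129633}
```

View pics/top0.png

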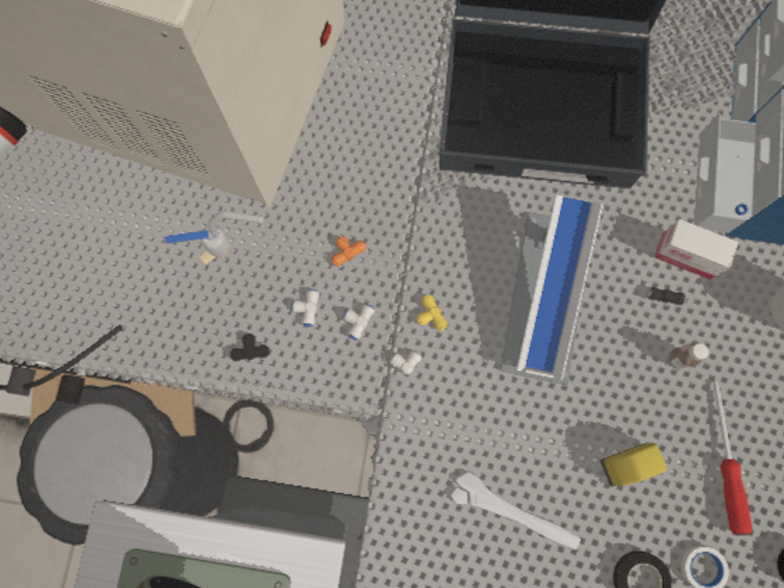

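```bash
python3 - <<'E'
from h import *
f=cams.grab_frame("top");im=cv2.cvtColor(f["color"],cv2.COLOR_RGB2BGR)
a=cv2.resize(im[160:270,160:330],None,fx=4.5,fy=4.5,interpolation=cv2.INTER_CUBIC)
cv2.imwrite("pics/tees.png",a)
b=cv2.resize(im[125:280,345:450],None,fx=3.8,fy=3.8,interpolation=cv2.INTER_CUBIC)
f=cams.grab_frame("side");im=cv2.cvtColor(f["color"],cv2.COLOR_RGB2BGR)
c=cv2.resize(im[95:205,235:370],None,fx=2.9,fy=2.9,interpolation=cv2.INTER_CUBIC)
o=np.zeros((590,b.shape[1]+c.shape[1],3),np.uint8);o[:b.shape[0],:b.shape[1]]=b;o[:c.shape[0],b.shape[1]:]=c
cv2.imwrite("pics/chute.png",o);print(o.shape)
E
```

```text
(590, 791, 3)
```

View pics/tees.png

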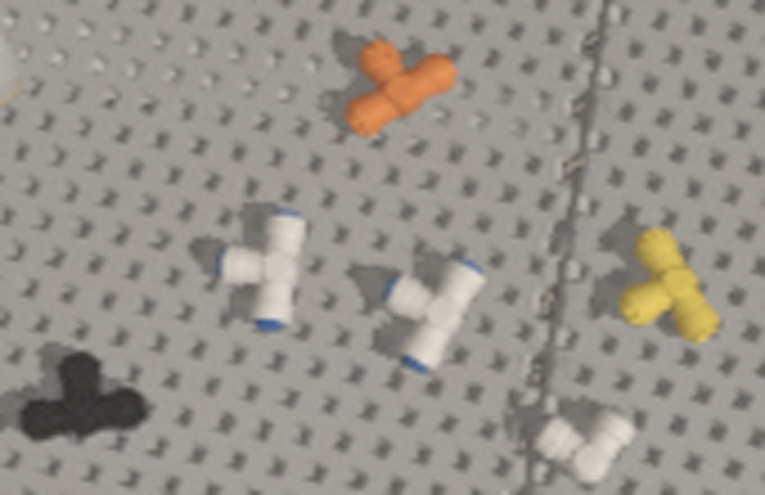

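View pics/chute.png

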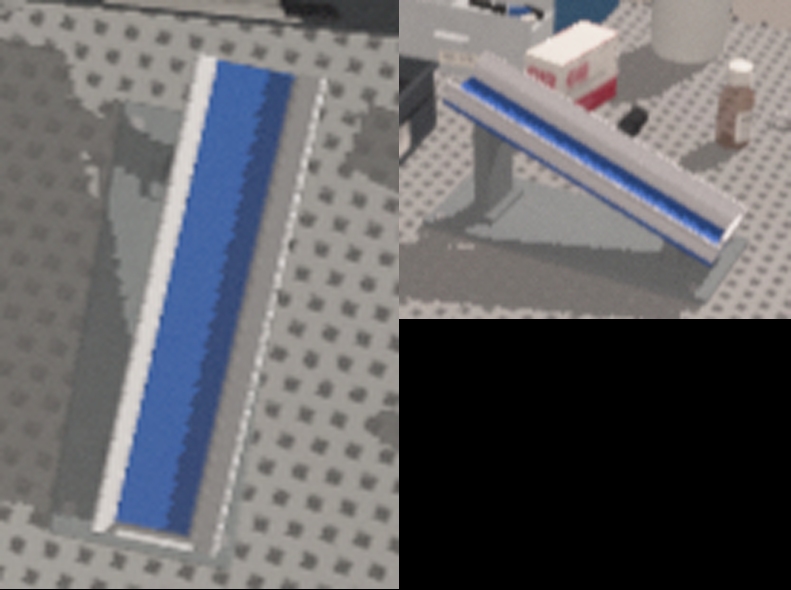

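Top view, raw pixels:
- **White tees with blue collars:** (219,220) and (256,229). These match the description.
- **Look-alikes to leave alone:** orange (248,179), yellow (308,225), black (179,250), and a short white elbow without blue collars at (290,260).
- **Chute:** floor runs from about (385,263) at the low end to about (412,143) at the high end. Uphill is away from the robot, so branch left is roughly +y.

The enlarged crop confirms both tees.

```bash
cat > fit.py <<'E'
from h import *
from scipy.optimize import minimize, least_squares
T=np.array([[-16.5,-25],[.5,-25],[.5,-8.5],[16.5,-8.5],[16.5,8.5],[.5,8.5],[.5,25],[-16.5,25]])
def teepose(f,m,p0,z=9):
    # x,y,yaw (yaw = direction of branch)
    S=8
    v,u=np.nonzero(m);o=np.array([u.min()-12,v.min()-12]);w=u.max()-o[0]+12;h=v.max()-o[1]+12
    M=cv2.resize(m[o[1]:o[1]+h,o[0]:o[0]+w].astype(np.uint8),None,fx=S,fy=S,interpolation=cv2.INTER_NEAREST)
    def cost(p):
        c,s=np.cos(p[2]/20),np.sin(p[2]/20)
        P=np.array([(proj(f,[p[0]+c*a-s*b,p[1]+s*a+c*b,z])-o+.5)*S for a,b in T])
        I=np.zeros_like(M);cv2.fillPoly(I,[np.round(P).astype(np.int32)],1)
        return 1-(I&M).sum()/(I|M).sum()
    best=min((minimize(cost,[p0[0],p0[1],np.radians(a)*20],method="Nelder-Mead",options=dict(initial_simplex=[[p0[0]+i,p0[1]+j,np.radians(a)*20+k] for i,j,k in[(0,0,0),(6,0,0),(0,6,0),(0,0,4)]])) for a in (65,90,115)),key=lambda r:r.fun)
    x=best.x;return x[0],x[1],np.degrees(x[2]/20),best.fun
def chute(p,X):
    x,y,a=p;c,s=np.cos(a),np.sin(a);t=np.radians(20)
    X=np.array(X,float);q=np.array([X[0]*np.cos(t)-X[2]*np.sin(t),X[1],22+X[0]*np.sin(t)+X[2]*np.cos(t)])
    return np.array([x+c*q[0]-s*q[1],y+s*q[0]+c*q[1],q[2]])
E
python3 - <<'E'
from fit import *
for n in["top","side"]:
    f=cams.grab_frame(n)
    for d in finder.trace("tee_a",n):
        m=d["pixels"];v,u=np.nonzero(m);X=ray(f,u.mean(),v.mean(),8.5)
        if min(np.hypot(*(X[:2]-c)) for c in([433,-59],[428,-130]))<15: print(n,np.round(teepose(f,m,X),2))
f=cams.grab_frame("top");c=f["color"].astype(int)
b=((c[...,2]-c[...,0]>35)).astype(np.uint8);b[:,:365]=0;b[:,440:]=0;b[:130]=0;b[275:]=0
k,l,s,_=cv2.connectedComponentsWithStats(b);i=1+s[1:,4].argmax();b=l==i;print(s[i])
rows=np.arange(160,250);L=[np.nonzero(b[r])[0].min()-.5 for r in rows];R=[np.nonzero(b[r])[0].max()+.5 for r in rows]
pl=np.polyfit(rows,L,1);pr=np.polyfit(rows,R,1)
cols=np.arange(380,393);lo=np.polyfit(cols,[np.nonzero(b[:,k])[0].max()+.5 for k in cols],1)
cols=np.arange(406,418);hi=np.polyfit(cols,[np.nonzero(b[:,k])[0].min()-.5 for k in cols],1)
def res(p):
    p=[p[0],p[1],p[2]/100];r=[]
    for x in(40,180):
        q=proj(f,chute(p,[x,-18.5,0]));r.append(q[0]-np.polyval(pr,q[1]))
        q=proj(f,chute(p,[x,18.5,12]));r.append(q[0]-np.polyval(pl,q[1]))
    q=proj(f,chute(p,[0,0,20]));r.append(q[1]-np.polyval(lo,q[0]))
    q=proj(f,chute(p,[220,0,0]));r.append(q[1]-np.polyval(hi,q[0]))
    return r
o=least_squares(res,[400,-380,-10]);p=[o.x[0],o.x[1],o.x[2]/100]
print(p,np.degrees(p[2]),np.round(o.fun,2));np.save("chute.npy",p)
ims=[]
for n in["top","side"]:
    g=cams.grab_frame(n);im=cv2.resize(cv2.cvtColor(g["color"],cv2.COLOR_RGB2BGR),None,fx=4,fy=4)
    for y,z in[(-18.5,0),(18.5,0),(18.5,12),(28.5,20),(-28.5,20)]:
        a,e=[tuple(int(v) for v in np.round((proj(g,chute(p,[x,y,z]))+.5)*4)) for x in(0,220)];cv2.line(im,a,e,(0,255,0),1)
    ims.append(im[500:1090,1480:1780] if n=="top" else im[400:860,960:1440])
o=np.zeros((590,780,3),np.uint8);o[:,:300]=ims[0];o[:460,300:]=ims[1];cv2.imwrite("pics/fit.png",o)
E
```

```text
top [ 4.3303e+02 -5.5810e+01  8.9220e+01  2.2000e-01]
top [ 4.2880e+02 -1.2554e+02  7.0040e+01  1.8000e-01]
side [ 4.3384e+02 -5.4600e+01  8.9940e+01  2.6000e-01]
[ 375  141   48  125 2447]
[np.float64(399.6582278731031), np.float64(-367.4267111634901), np.float64(-0.052639936833015676)] -3.016046214367047 [ 0.24 -0.28  0.11 -0.1   1.1  -1.16]
```

View pics/fit.png

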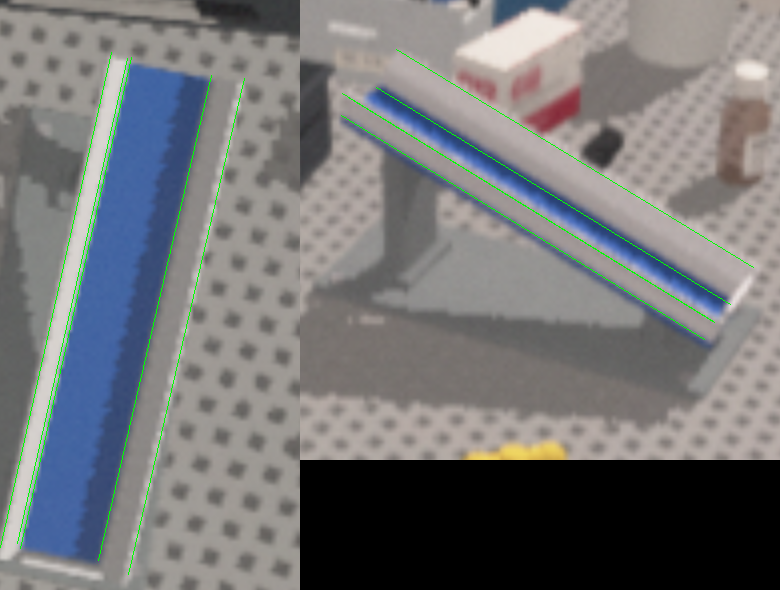

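The chute fit overlays well in both views: origin about (400,-367), yaw -3°. Moving to hover over tee 1.

>>> {"op": "apply_moves", "data": {"increments": [[1,0.0144,-0.0306,-0.0054,0,0,-3.8],[1,0.0144,-0.0306,-0.0054,0,0,-3.8],[1,0.0144,-0.0306,-0.0054,0,0,-3.8],[1,0.0144,-0.0306,-0.0054,0,0,-3.8],[1,0.0144,-0.0306,-0.0054,0,0,-3.8]]}}

```text
time_s: 1.17
ee_pos: [218.2, 401.8, 200.8]
ee_rot: [180.0, 0.0, 146.2]
force: [1.1, 0.8, -0.4]
gripper_width: 90.9
gripper_force: 0.0
```

>>> {"op": "apply_moves", "data": {"increments": [[1,0.0144,-0.0306,-0.0054,0,0,-3.8],[1,0.0144,-0.0306,-0.0054,0,0,-3.8],[1,0.0144,-0.0306,-0.0054,0,0,-3.8],[1,0.0144,-0.0306,-0.0054,0,0,-3.8],[1,0.0144,-0.0306,-0.0054,0,0,-3.8]]}}

```text
time_s: 1.58
ee_pos: [290.4, 248.8, 174.0]
ee_rot: [179.9, 0.0, 127.1]
force: [1.5, 0.0, 0.3]
gripper_width: 91.3
gripper_force: 0.0
```

>>> {"op": "apply_moves", "data": {"increments": [[1,0.0144,-0.0306,-0.0054,0,0,-3.8],[1,0.0144,-0.0306,-0.0054,0,0,-3.8],[1,0.0144,-0.0306,-0.0054,0,0,-3.8],[1,0.0144,-0.0306,-0.0054,0,0,-3.8],[1,0.0144,-0.0306,-0.0054,0,0,-3.8]]}}

```text
time_s: 2.0
ee_pos: [362.6, 95.6, 147.1]
ee_rot: [179.9, 0.0, 108.1]
force: [-0.2, 1.0, 0.3]
gripper_width: 91.1
gripper_force: 0.0
```

>>> {"op": "apply_moves", "data": {"increments": [[1,0.0144,-0.0306,-0.0054,0,0,-3.8],[1,0.0144,-0.0306,-0.0054,0,0,-3.8],[1,0.0144,-0.0306,-0.0054,0,0,-3.8],[1,0.0144,-0.0306,-0.0054,0,0,-3.8],[1,0.0144,-0.0306,-0.0054,0,0,-3.8]]}}

```text
time_s: 2.42
ee_pos: [434.6, -57.6, 120.0]
ee_rot: [179.9, 0.0, 89.1]
force: [0.5, 0.1, -0.0]
gripper_width: 90.9
gripper_force: 0.0
```

>>> {"op": "apply_moves", "data": {"increments": [[1,0,0,0,0,0,0],[1,0,0,0,0,0,0]]}}

```text
time_s: 2.58
ee_pos: [434.4, -57.0, 119.7]
ee_rot: [-180.0, -0.0, 89.1]
force: [-0.8, 0.1, -0.3]
gripper_width: 91.6
gripper_force: 0.0
```

```bash
cat > wr.py <<'E'
from fit import *
import sys
s=status.state();print(np.round(s["ee_pos"],1),np.round(s["ee_rot"],2),round(s["time_s"],2),s["gripper_width"])
f=cams.grab_frame("wrist")
for d in finder.trace("tee_a","wrist"):
    m=d["pixels"];v,u=np.nonzero(m);X=ray(f,u.mean(),v.mean(),8.5)
    print(round(d["score"],2),d["rect"],np.round(X),np.median(f["color"][m],0))
    if np.median(f["color"][m],0)[2]>140: print("  fit",np.round(teepose(f,m,X),2))
cv2.imwrite(f"pics/{sys.argv[1]}.png",cv2.cvtColor(f["color"],cv2.COLOR_RGB2BGR))
E
python3 wr.py w1
```

```text
[434.4 -57.  119.7] [-1.7997e+02 -2.0000e-02  8.9120e+01] 2.58 91.59550368099234
0.65 [246.1, 189.0, 62.4, 44.0] [435. -61.   8.] [239. 237. 230.]
  fit [ 4.3445e+02 -5.7170e+01  9.0940e+01  1.0000e-01]
0.63 [243.6, 264.2, 52.1, 27.9] [ 426. -127.    8.] [201.5 197.  190. ]
  fit [ 4.2955e+02 -1.2543e+02  7.3510e+01  2.5000e-01]
0.59 [173.1, 116.4, 47.7, 59.4] [367.   3.   8.] [43. 43. 46.]
0.5 [342.8, 234.5, 43.0, 18.1] [516. -89.   8.] [211. 120.  62.]
```

View pics/w1.png

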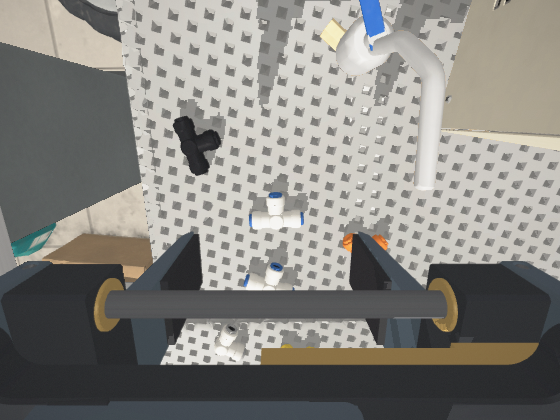

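Wrist view: tee 1, white with blue collars, is at (275,217), centred between the fingers. Descend, grip and lift.

>>> {"op": "apply_moves", "data": {"increments": [[0.6,0,-0.001,-0.03,0,0,1],[0.6,0,0,-0.03,0,0,0],[0.6,0,0,-0.03,0,0,0],[0.6,0,0,-0.0095,0,0,0],[0.6,0,0,0,0,0,0]], "newtons": 20}}

```text
time_s: 3.1
ee_pos: [431.6, -55.2, 18.7]
ee_rot: [-179.7, -0.1, 90.4]
force: [-0.4, -0.1, 0.1]
gripper_width: 73.0
gripper_force: 0.0
```

>>> {"op": "apply_moves", "data": {"increments": [[-1,0,0,0,0,0,0],[-1,0,0,0,0,0,0],[-1,0,0,0,0,0,0],[-1,0,0,0,0,0,0],[-1,0,0,0,0,0,0]], "newtons": 20}}

```text
time_s: 3.52
ee_pos: [434.7, -56.8, 21.4]
ee_rot: [179.9, 0.0, 90.3]
force: [-1.3, 0.4, 3.6]
gripper_width: 43.8
gripper_force: 20.0
```

>>> {"op": "apply_moves", "data": {"increments": [[-1,0,0,0,0,0,0],[-1,0,0,0,0,0,0],[-1,0,0,0,0,0,0]]}}

```text
time_s: 3.77
ee_pos: [434.7, -56.9, 21.3]
ee_rot: [179.9, 0.0, 90.3]
force: [-0.3, 0.7, 5.8]
gripper_width: 43.7
gripper_force: 20.0
```

```bash
python3 - <<'E'
from h import *
f=cams.grab_frame("side");a=cv2.resize(cv2.cvtColor(f["color"],cv2.COLOR_RGB2BGR)[200:330,210:330],None,fx=3.3,fy=3.3,interpolation=cv2.INTER_CUBIC)
f=cams.grab_frame("wrist");b=cv2.resize(cv2.cvtColor(f["color"],cv2.COLOR_RGB2BGR)[160:420,180:380],None,fx=1.9,fy=1.9)
h=min(a.shape[0],b.shape[0]);cv2.imwrite("pics/g1.png",np.hstack([a[:h],b[:h]]));print(status.state()["torque"])
E
```

```text
[0.06567728 0.05871292 0.01403827]
```

View pics/g1.png

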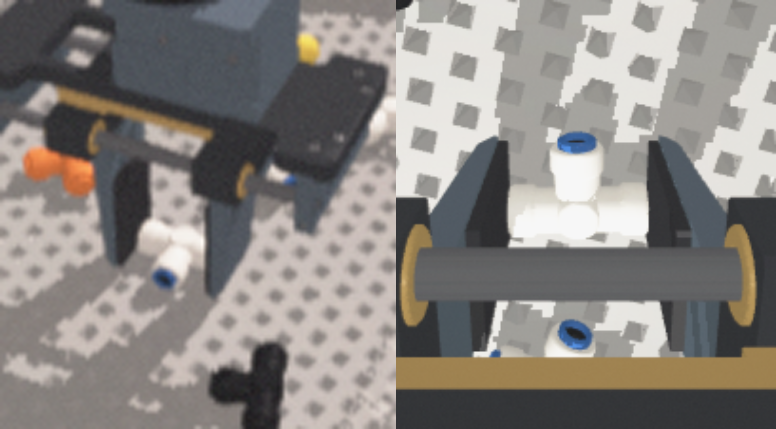

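The grip looks sound: flat, branch to the left, with soft pads. Work out the transfer.

```bash
cat > tgt.py <<'E'
from fit import *
import sys
from scipy.spatial.transform import Rotation as Ro
p=np.load("chute.npy")
def go(s,y,h):
    st=status.state();cur=Ro.from_euler("xyz",st["ee_rot"],degrees=True)
    X=chute(p,[s,y,h]);o=chute(p,[0,0,0])
    cx,cy,cz=[chute(p,e)-o for e in np.eye(3)]
    T=Ro.from_matrix(np.c_[cy,cx,-cz])
    print("target",np.round(X,1),"delta",np.round(X-st["ee_pos"],1),"rotvec",np.round((T*cur.inv()).as_rotvec(degrees=True),2),"normal",np.round(cz,3))
if __name__=="__main__": go(*map(float,sys.argv[1:]))
E
python3 tgt.py 150 0 83
```

```text
target [ 512.1 -373.3  151.3] delta [  77.4 -316.5  130. ] rotvec [ -0.48 -19.9   -3.25] normal [-0.342  0.018  0.94 ]
```

>>> {"op": "apply_moves", "data": {"increments": [[-1,0,0,0.02,0,0,0],[-1,0,0,0.035,0,0,0],[-1,0,0,0.035,0,0,0],[-1,0,0,0.03,0,0,0],[-1,0,0,0.02,0,0,0]]}}

```text
time_s: 4.28
ee_pos: [435.0, -57.1, 163.5]
ee_rot: [179.8, 0.0, 90.3]
force: [0.5, -0.1, -0.8]
gripper_width: 43.5
gripper_force: 20.0
```

>>> {"op": "apply_moves", "data": {"increments": [[-1,0,0,0,0,0,0],[-1,0,0,0,0,0,0]]}}

```text
time_s: 4.45
ee_pos: [434.4, -57.0, 161.2]
ee_rot: [179.9, 0.0, 90.3]
force: [-1.0, -0.1, -0.9]
gripper_width: 43.5
gripper_force: 20.0
```

```bash
python3 tgt.py 150 0 83; python3 - <<'E'
from fit import *
s=status.state()["ee_pos"];print(s)
for n in["wrist","side","top"]:
    f=cams.grab_frame(n)
    for d in finder.trace("tee_a",n):
        m=d["pixels"];v,u=np.nonzero(m);X=ray(f,u.mean(),v.mean(),s[2]-13)
        if np.hypot(*(X-s)[:2])<35: print(n,round(d["score"],2),np.round(teepose(f,m,X,s[2]-12.5),2))
E
```

```text
target [ 512.1 -373.3  151.3] delta [  77.7 -316.4   -9.9] rotvec [ -0.45 -19.85  -3.25] normal [-0.342  0.018  0.94 ]
[434.3567314  -56.97262423 161.22499753]
wrist 0.8 [ 4.3408e+02 -5.7190e+01  9.1090e+01  1.7000e-01]
```

>>> {"op": "apply_moves", "data": {"increments": [[-1,0.0078,-0.0316,-0.001,-0.045,-1.985,-0.325],[-1,0.0078,-0.0316,-0.001,-0.045,-1.985,-0.325],[-1,0.0078,-0.0316,-0.001,-0.045,-1.985,-0.325],[-1,0.0078,-0.0316,-0.001,-0.045,-1.985,-0.325],[-1,0.0078,-0.0316,-0.001,-0.045,-1.985,-0.325]]}}

```text
time_s: 5.17
ee_pos: [472.9, -216.2, 154.7]
ee_rot: [170.0, 0.1, 88.6]
force: [0.8, 0.4, 0.4]
gripper_width: 43.4
gripper_force: 20.0
```

>>> {"op": "apply_moves", "data": {"increments": [[-1,0.0078,-0.0316,-0.001,-0.045,-1.985,-0.325],[-1,0.0078,-0.0316,-0.001,-0.045,-1.985,-0.325],[-1,0.0078,-0.0316,-0.001,-0.045,-1.985,-0.325],[-1,0.0078,-0.0316,-0.001,-0.045,-1.985,-0.325],[-1,0.0078,-0.0316,-0.001,-0.045,-1.985,-0.325]]}}

```text
time_s: 5.58
ee_pos: [511.8, -374.3, 149.3]
ee_rot: [160.1, -0.1, 87.0]
force: [0.7, 0.6, -0.8]
gripper_width: 44.1
gripper_force: 20.0
```

>>> {"op": "apply_moves", "data": {"increments": [[-1,0,0,0,0,0,0],[-1,0,0,0,0,0,0],[-1,0,0,0,0,0,0]]}}

```text
time_s: 5.83
ee_pos: [511.3, -372.0, 149.3]
ee_rot: [160.3, -0.1, 87.0]
force: [0.1, 0.3, -0.5]
gripper_width: 43.6
gripper_force: 20.0
```

```bash
python3 tgt.py 150 0 25; python3 - <<'E'
from fit import *
p=np.load("chute.npy");f=cams.grab_frame("wrist");S=1
im=cv2.cvtColor(f["color"],cv2.COLOR_RGB2BGR)
for y,z in[(-18.5,0),(18.5,0),(28.5,20),(-28.5,20)]:
    a,e=[tuple(int(v) for v in np.round(proj(f,chute(p,[x,y,z])))) for x in(20,215)];cv2.line(im,a,e,(0,255,0),1)
g=cams.grab_frame("side");b=cv2.resize(cv2.cvtColor(g["color"],cv2.COLOR_RGB2BGR)[60:210,220:380],(280,262))
im[:262,:0]=0
o=np.zeros((420,800,3),np.uint8);o[:,:520]=im[:,20:540];o[:262,520:]=b
cv2.imwrite("pics/w2.png",o)
E
```

```text
target [ 531.9 -374.4   96.8] delta [ 20.5  -2.4 -52.5] rotvec [-0.15 -0.27 -0.03] normal [-0.342  0.018  0.94 ]
```

View pics/w2.png

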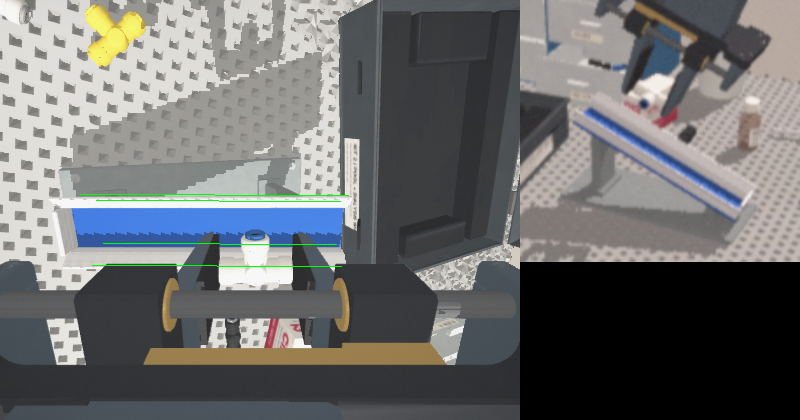

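Wrist view: the tee is at (255,255) with its branch left. The chute's edges sit about 4 px lower than the overlay, so I refine its lateral position in the wrist frame.

```bash
cat > wfit.py <<'E'
from fit import *
p=np.load("chute.npy");f=cams.grab_frame("wrist");c=f["color"].astype(int)
b=((c[...,2]-c[...,0]>50)).astype(np.uint8)
k,l,s,_=cv2.connectedComponentsWithStats(b);i=1+s[1:,4].argmax();b=l==i;print(s[i])
cols=np.arange(105,200,5)
up=[np.nonzero(b[:,k])[0].min()-.5 for k in cols];dn=[np.nonzero(b[:,k])[0].max()+.5 for k in cols]
C=-np.array(f["R"]).T@f["t"];print("cam",C)
pu=np.polyfit(cols,up,1);pd=np.polyfit(cols,dn,1);print(np.polyval(pu,150),np.polyval(pd,150))
for zu in(0,12):
    def res(q):
        P=[p[0],p[1]+q[0],p[2]+q[1]/100];r=[]
        for x in(40,110):
            a=proj(f,chute(P,[x,-18.5,0]));r.append(a[1]-np.polyval(pd,a[0]))
            a=proj(f,chute(P,[x,18.5,zu]));r.append(a[1]-np.polyval(pu,a[0]))
        return r
    o=least_squares(res,[0,0]);x=o.x;print(zu,"dy",x[0],"dyaw",np.degrees(x[1]/100),"shift at s=150",x[0]+141*x[1]/100,np.round(o.fun,2))
E
python3 wfit.py
```

```text
[  91  208  272   40 9837]
cam [ 462.64654284 -288.88123261  296.558664  ]
207.49999999999997 247.5
0 dy -4.939055524072957 dyaw 0.29669684445946237 shift at s=150 -4.208910033003546 [ 1.24 -0.98  1.1  -1.17]
12 dy -2.65406037977229 dyaw 0.003993353440726063 shift at s=150 -2.6442330794034414 [-1.02  0.69 -0.79  0.91]
```

>>> {"op": "apply_moves", "data": {"increments": [[-1,0.005,-0.002,-0.012,0,-0.2,0],[-1,0.005,-0.002,-0.012,0,0,0],[-1,0.003,0,-0.008,0,0,0],[-1,0,0,0,0,0,0],[-1,0,0,0,0,0,0]]}}

```text
time_s: 6.4
ee_pos: [525.0, -376.1, 117.6]
ee_rot: [160.0, -0.1, 87.1]
force: [0.2, -0.7, -0.0]
gripper_width: 43.7
gripper_force: 20.0
```

```bash
python3 wfit.py; python3 tgt.py 150 -2.2 24; python3 - <<'E'
from fit import *
from scipy.spatial.transform import Rotation as Ro
st=status.state();f=cams.grab_frame("wrist")
Rt=Ro.from_euler("xyz",st["ee_rot"],degrees=True).as_matrix()
# tee as seen in the tool frame: make a camera pose expressed in a frame level with the tool (x=tool y, y=tool x, z=-tool z)
B=np.c_[Rt[:,1],Rt[:,0],-Rt[:,2]]
g=dict(f);g["t"]=np.array(f["R"])@st["ee_pos"]+f["t"];g["R"]=np.array(f["R"])@B
for d in finder.trace("tee_a","wrist"):
    m=d["pixels"];v,u=np.nonzero(m);X=ray(g,u.mean(),v.mean(),-13)
    if np.hypot(*X[:2])<40: print(round(d["score"],2),np.round(teepose(g,m,X,-12.5),2))
E
```

```text
[   58   217   316    45 11651]
cam [ 475.34661612 -293.50527591  263.94517615]
216.50000000000006 261.49999999999994
0 dy -4.793930723482711 dyaw 0.25654558644761893 shift at s=150 -4.162594035221843 [ 1.95 -1.49  1.68 -1.79]
12 dy -2.2342276400961523 dyaw -0.07230731019366549 shift at s=150 -2.4121697297919376 [-0.92  0.59 -0.73  0.83]
target [ 532.1 -376.6   95.9] delta [  6.9  -0.1 -22.4] rotvec [-0.05  0.04 -0.05] normal [-0.342  0.018  0.94 ]
```

>>> {"op": "apply_moves", "data": {"increments": [[-1,0.002,0,-0.007,0,0,0],[-1,0.002,0,-0.007,0,0,0],[-1,0.003,0,-0.008,0,0,0],[-1,0,0,0,0,0,0],[-1,0,0,0,0,0,0]]}}

```text
time_s: 6.97
ee_pos: [531.8, -376.3, 95.3]
ee_rot: [160.0, -0.1, 87.0]
force: [-0.3, 1.2, -0.4]
gripper_width: 43.5
gripper_force: 20.8
```

```bash
python3 tgt.py 150 -2.2 24; python3 wfit.py|tail -1
```

```text
target [ 532.1 -376.6   95.9] delta [ 0.3 -0.3  0.6] rotvec [-0.11 -0.03 -0.04] normal [-0.342  0.018  0.94 ]
12 dy -3.8495353474095033 dyaw 4.516202625341841 shift at s=150 7.264452028009707 [ 3.27 -1.15  9.48 -9.75]
```

>>> {"op": "apply_moves", "data": {"increments": [[0.3,0,0,0,0,0,0],[0.3,0,0,0,0,0,0],[0.3,0,0,0,0,0,0],[0.3,0,0,0,0,0,0]]}}

```text
time_s: 7.35
ee_pos: [531.9, -376.5, 96.6]
ee_rot: [160.0, -0.1, 87.0]
force: [-0.2, 2.4, -0.5]
gripper_width: 59.0
gripper_force: 1.2
```

>>> {"op": "apply_moves", "data": {"increments": [[0.3,-0.005,0,0.014,0,0,0],[0.3,-0.009,0,0.025,0,0,0],[0.3,-0.01,0,0.03,0,0,0],[0.3,0,0,0.03,0,0,0],[0.3,0,0,0.01,0,0,0]]}}

```text
time_s: 7.77
ee_pos: [509.6, -379.3, 211.4]
ee_rot: [159.5, 0.4, 86.9]
force: [0.5, -0.7, 0.8]
gripper_width: 59.3
gripper_force: 0.0
```

```bash
python3 - <<'E'
from h import *
print(status.state()["ee_pos"],status.state()["ee_rot"])
o=[]
f=cams.grab_frame("top");o.append(cv2.resize(cv2.cvtColor(f["color"],cv2.COLOR_RGB2BGR)[125:285,350:450],(350,560)))
f=cams.grab_frame("side");a=cv2.resize(cv2.cvtColor(f["color"],cv2.COLOR_RGB2BGR)[60:220,230:370],(440,503));o.append(np.vstack([a,np.zeros((57,440,3),np.uint8)]))
cv2.imwrite("pics/r1.png",np.hstack(o))
E
```

```text
[ 509.6166529  -379.27577145  211.4115028 ] [159.48285284   0.3802797   86.91558653]
```

View pics/r1.png

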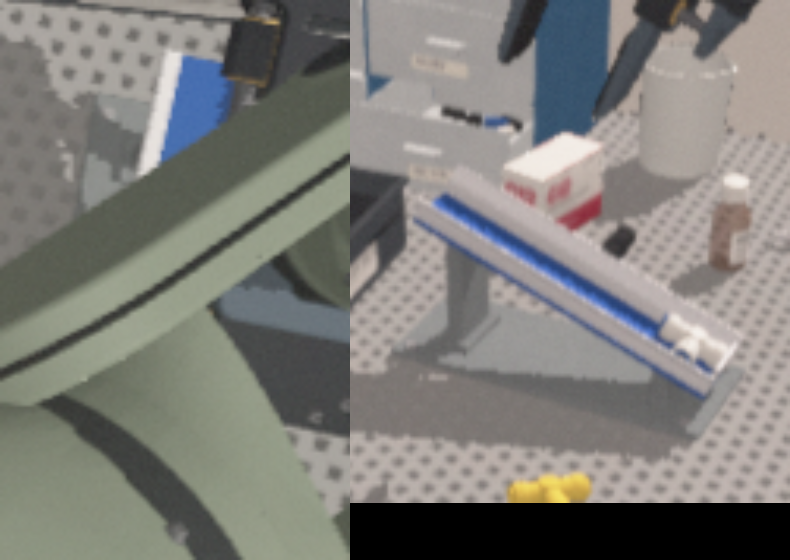

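Side view: tee 1 rests at the stop, barrel along the chute and branch left. Now tee 2.

```bash
python3 - <<'E'
from h import *
from scipy.spatial.transform import Rotation as Ro
st=status.state();c=Ro.from_euler("xyz",st["ee_rot"],degrees=True);T=Ro.from_euler("xyz",[180,0,72],degrees=True)
print((T*c.inv()).as_rotvec(degrees=True)/10,(np.array([429.5,-127.5,120])-st["ee_pos"])/10)
E
```

```text
[ 0.39698986  2.00288586 -1.48649711] [-7.9708704  25.08653219 -8.86407298]
```

>>> {"op": "apply_moves", "data": {"increments": [[0.6,-0.008,0.025,-0.004,0.4,2.0,-1.49],[0.6,-0.008,0.025,-0.004,0.4,2.0,-1.49],[0.6,-0.008,0.025,-0.008,0.4,2.0,-1.49],[0.6,-0.008,0.025,-0.01,0.4,2.0,-1.49],[0.6,-0.008,0.025,-0.01,0.4,2.0,-1.49]]}}

```text
time_s: 8.28
ee_pos: [466.8, -250.3, 167.2]
ee_rot: [170.3, -0.9, 79.4]
force: [-1.0, 0.9, -0.3]
gripper_width: 72.9
gripper_force: 0.0
```

>>> {"op": "apply_moves", "data": {"increments": [[0.6,-0.008,0.025,-0.01,0.4,2.0,-1.49],[0.6,-0.008,0.025,-0.01,0.4,2.0,-1.49],[0.6,-0.008,0.025,-0.01,0.4,2.0,-1.49],[0.6,-0.008,0.025,-0.012,0.4,2.0,-1.49],[0.6,-0.008,0.026,-0.012,0.4,2.0,-1.49]]}}

```text
time_s: 8.7
ee_pos: [426.7, -124.4, 113.4]
ee_rot: [-179.5, -0.3, 71.8]
force: [0.4, -0.1, -0.3]
gripper_width: 72.8
gripper_force: 0.0
```

>>> {"op": "apply_moves", "data": {"increments": [[0.6,0,0,0,0,0,0],[0.6,0,0,0,0,0,0]]}}

```text
time_s: 8.87
ee_pos: [426.9, -124.6, 113.5]
ee_rot: [-179.5, -0.3, 72.1]
force: [0.3, -0.5, 0.2]
gripper_width: 72.8
gripper_force: 0.0
```

```bash
python3 wr.py w3
```

```text
[ 426.9 -124.6  113.5] [-179.5    -0.3    72.07] 8.87 72.77775712830397
0.86 [340.7, 130.1, 55.4, 51.1] [520. -99.   8.] [245. 158.  77.]
0.84 [124.1, 62.3, 54.1, 58.3] [367.   3.   8.] [43. 43. 46.]
0.62 [254.1, 197.5, 53.6, 38.4] [ 428. -131.    8.] [241. 239. 233.]
  fit [ 4.2929e+02 -1.2716e+02  7.1450e+01  1.2000e-01]
0.54 [315.1, 283.8, 17.9, 42.7] [ 442. -229.    8.] [213.  185.5  88.5]
```

>>> {"op": "apply_moves", "data": {"increments": [[0.6,0.0025,-0.0025,-0.028,-0.4,-0.4,-0.6],[0.6,0,0,-0.028,0,0,0],[0.6,0,0,-0.026,0,0,0],[0.6,0,0,-0.01,0,0,0],[0.6,0,0,0,0,0,0]], "newtons": 20}}

```text
time_s: 9.38
ee_pos: [429.1, -128.9, 21.4]
ee_rot: [-180.0, -0.0, 71.2]
force: [-0.5, 0.5, -0.5]
gripper_width: 73.1
gripper_force: 0.0
```

>>> {"op": "apply_moves", "data": {"increments": [[-1,0,0,0,0,0,0],[-1,0,0,0,0,0,0],[-1,0,0,0,0,0,0],[-1,0,0,0,0,0,0],[-1,0,0,0,0,0,0]], "newtons": 20}}

```text
time_s: 9.8
ee_pos: [431.1, -128.6, 24.3]
ee_rot: [179.7, -0.0, 71.3]
force: [0.1, -0.9, 2.2]
gripper_width: 43.7
gripper_force: 20.0
```

>>> {"op": "apply_moves", "data": {"increments": [[-1,0,0,0,0,0,0],[-1,0,0,0,0,0,0]]}}

```text
time_s: 9.97
ee_pos: [431.1, -128.6, 24.2]
ee_rot: [179.7, -0.0, 71.3]
force: [-0.3, -0.7, 6.3]
gripper_width: 43.6
gripper_force: 20.0
```

>>> {"op": "apply_moves", "data": {"increments": [[-1,0,0,0.02,0,0,0],[-1,0,0,0.035,0,0,0],[-1,0,0,0.035,0,0,0],[-1,0,0,0.03,0,0,0],[-1,0,0,0.02,0,0,0]]}}

```text
time_s: 10.38
ee_pos: [431.5, -128.5, 166.5]
ee_rot: [179.5, -0.1, 71.3]
force: [0.4, -0.6, -0.7]
gripper_width: 43.5
gripper_force: 20.0
```

>>> {"op": "apply_moves", "data": {"increments": [[-1,0,0,0,0,0,0],[-1,0,0,0,0,0,0]]}}

```text
time_s: 10.55
ee_pos: [430.9, -128.4, 164.1]
ee_rot: [179.6, -0.1, 71.3]
force: [0.0, 0.4, -0.7]
gripper_width: 43.6
gripper_force: 20.0
```

```bash
python3 tgt.py 150 -2.2 83; python3 - <<'E'
from fit import *
s=status.state()["ee_pos"];print(s)
for n in["wrist"]:
    f=cams.grab_frame(n)
    for d in finder.trace("tee_a",n):
        m=d["pixels"];v,u=np.nonzero(m);X=ray(f,u.mean(),v.mean(),s[2]-13)
        if np.hypot(*(X-s)[:2])<35: print(n,round(d["score"],2),np.round(teepose(f,m,X,s[2]-12.5),2))
E
```

```text
target [ 512.  -375.5  151.3] delta [  81.1 -247.2  -12.9] rotvec [ -3.76 -19.34  15.52] normal [-0.342  0.018  0.94 ]
[ 430.87191198 -128.37915325  164.14753045]
wrist 0.76 [ 4.3200e+02 -1.2635e+02  7.1140e+01  1.6000e-01]
wrist 0.42 [ 454.24 -164.84  101.2     0.9 ]
```

```bash
python3 tgt.py 150 -4.6 83;python3 tgt.py 150 -4.6 27
```

```text
target [ 511.8 -377.9  151.3] delta [  82.3 -250.   -10.9] rotvec [ -3.81 -19.62  15.52] normal [-0.342  0.018  0.94 ]
target [ 531.  -379.    98.7] delta [ 101.4 -251.   -63.6] rotvec [ -3.81 -19.62  15.52] normal [-0.342  0.018  0.94 ]
```

>>> {"op": "apply_moves", "data": {"increments": [[-1,0.008,-0.0249,0,-0.376,-1.934,1.552],[-1,0.008,-0.0249,0,-0.376,-1.934,1.552],[-1,0.008,-0.0249,0,-0.376,-1.934,1.552],[-1,0.008,-0.0249,0,-0.376,-1.934,1.552],[-1,0.008,-0.0249,0,-0.376,-1.934,1.552]]}}

```text
time_s: 11.07
ee_pos: [469.8, -253.3, 161.4]
ee_rot: [170.1, -0.8, 79.2]
force: [-0.1, -1.0, -0.7]
gripper_width: 43.4
gripper_force: 20.0
```

>>> {"op": "apply_moves", "data": {"increments": [[-1,0.008,-0.0249,-0.002,-0.376,-1.934,1.552],[-1,0.008,-0.0249,-0.002,-0.376,-1.934,1.552],[-1,0.008,-0.0249,-0.002,-0.376,-1.934,1.552],[-1,0.008,-0.0249,-0.002,-0.376,-1.934,1.552],[-1,0.008,-0.0249,-0.002,-0.376,-1.934,1.552]]}}

```text
time_s: 11.48
ee_pos: [509.8, -377.8, 150.8]
ee_rot: [160.2, -0.1, 87.0]
force: [0.7, 0.2, -0.3]
gripper_width: 43.3
gripper_force: 20.0
```

>>> {"op": "apply_moves", "data": {"increments": [[-1,0.004,0,-0.01,0,0,0],[-1,0.004,0,-0.01,0,0,0],[-1,0,0,0,0,0,0],[-1,0,0,0,0,0,0]]}}

```text
time_s: 11.82
ee_pos: [517.8, -375.4, 131.2]
ee_rot: [160.4, -0.2, 87.0]
force: [0.3, 0.1, -0.5]
gripper_width: 43.7
gripper_force: 20.0
```

```bash
python3 tgt.py 150 -4.6 50;python3 wfit.py |tail -1; python3 tgt.py 150 -4.6 27
```

```text
target [ 523.1 -378.5  120.3] delta [  5.3  -3.2 -11. ] rotvec [-0.2  -0.34 -0.06] normal [-0.342  0.018  0.94 ]
12 dy 9.331153757212947 dyaw -10.252678412853976 shift at s=150 -15.899808601582281 [ 7.75 -7.31 -9.35  8.92]
target [ 531.  -379.    98.7] delta [ 12.6  -3.2 -33.7] rotvec [-0.11 -0.25 -0.07] normal [-0.342  0.018  0.94 ]
```

>>> {"op": "apply_moves", "data": {"increments": [[-1,0.003,-0.0025,-0.005,-0.1,-0.25,0],[-1,0.002,-0.0007,-0.006,0,0,0],[-1,0,0,0,0,0,0],[-1,0,0,0,0,0,0]]}}

```text
time_s: 12.2
ee_pos: [523.5, -380.1, 122.1]
ee_rot: [159.9, 0.1, 87.0]
force: [0.9, 0.2, 0.6]
gripper_width: 43.5
gripper_force: 20.0
```

```bash
python3 tgt.py 150 -4.6 27; python3 - <<'E'
from h import *
f=cams.grab_frame("wrist");cv2.imwrite("pics/w4.png",cv2.cvtColor(f["color"],cv2.COLOR_RGB2BGR)[150:350])
E
```

```text
target [ 531.  -379.    98.7] delta [  7.4   1.1 -23.5] rotvec [ 0.06  0.09 -0.02] normal [-0.342  0.018  0.94 ]
```

View pics/w4.png

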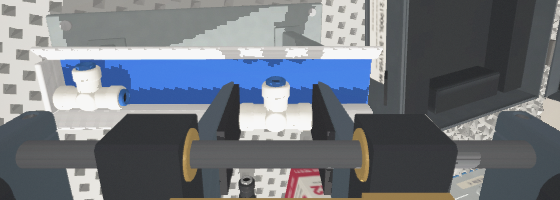

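Wrist view: tee 1 is seated against the stop at (87,90) in the crop, branch left. Tee 2 is in hand at (275,108) with the same orientation. Descend and release.

>>> {"op": "apply_moves", "data": {"increments": [[-1,0.0025,0.0005,-0.008,0,0,0],[-1,0.0025,0.0005,-0.008,0,0,0],[-1,0.0025,0,-0.0075,0,0,0],[-1,0,0,0,0,0,0],[-1,0,0,0,0,0,0]]}}

```text
time_s: 12.67
ee_pos: [530.9, -378.0, 98.1]
ee_rot: [160.0, -0.1, 87.0]
force: [-0.9, 4.4, 1.5]
gripper_width: 43.8
gripper_force: 22.4
```

```bash
python3 tgt.py 150 -4.6 27
```

```text
target [ 531.  -379.    98.7] delta [ 0.1 -0.9  0.6] rotvec [-0.09  0.04 -0.03] normal [-0.342  0.018  0.94 ]
```

>>> {"op": "apply_moves", "data": {"increments": [[-1,0,0.001,0,0,0,0],[-1,0,0,0,0,0,0]]}}

```text
time_s: 12.83
ee_pos: [530.9, -378.0, 98.3]
ee_rot: [159.9, 0.0, 87.0]
force: [-0.8, 2.0, 0.6]
gripper_width: 43.8
gripper_force: 21.2
```

>>> {"op": "apply_moves", "data": {"increments": [[0.3,0,0,0,0,0,0],[0.3,0,0,0,0,0,0],[0.3,0,0,0,0,0,0],[0.3,0,0,0,0,0,0]]}}

```text
time_s: 13.17
ee_pos: [531.1, -378.6, 99.1]
ee_rot: [159.9, 0.1, 87.0]
force: [-0.4, 2.0, 1.0]
gripper_width: 59.5
gripper_force: 1.4
```

>>> {"op": "apply_moves", "data": {"increments": [[0.3,-0.005,0,0.014,0,0,0],[0.3,-0.009,0,0.025,0,0,0],[0.3,-0.01,0,0.03,0,0,0],[0.3,0,0,0.03,0,0,0],[0.3,0,0,0.01,0,0,0]]}}

```text
time_s: 13.58
ee_pos: [508.5, -380.9, 213.3]
ee_rot: [159.5, 0.5, 86.9]
force: [1.3, 0.6, 0.4]
gripper_width: 59.3
gripper_force: 0.0
```

>>> {"op": "apply_moves", "data": {"increments": [[0.3,0,0,0,0,0,0],[0.3,0,0,0,0,0,0],[0.3,0,0,0,0,0,0]]}}

```text
time_s: 13.83
ee_pos: [506.3, -377.9, 205.7]
ee_rot: [160.0, -0.0, 87.0]
force: [-0.2, -0.2, -0.3]
gripper_width: 59.4
gripper_force: 0.0
```

```bash
python3 - <<'E'
from h import *
o=[]
f=cams.grab_frame("wrist");a=cv2.cvtColor(f["color"],cv2.COLOR_RGB2BGR)[130:380,:400];o.append(a)
f=cams.grab_frame("side");b=cv2.resize(cv2.cvtColor(f["color"],cv2.COLOR_RGB2BGR)[90:190,240:370],(400,308),interpolation=cv2.INTER_CUBIC)
o[0]=np.vstack([a,np.zeros((58,400,3),np.uint8)]);o.append(b)
cv2.imwrite("pics/r2.png",np.hstack(o))
E
```

```text
(no output)
```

View pics/r2.png

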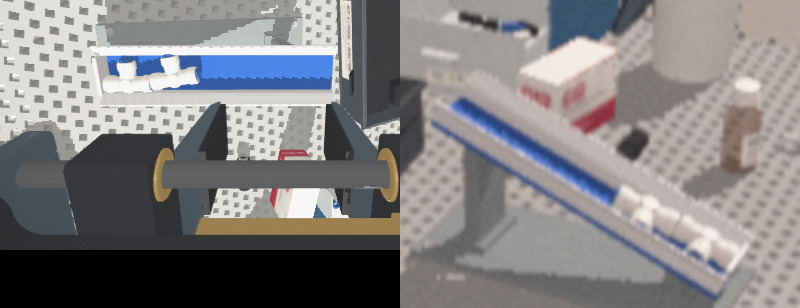

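Tee 2 has queued behind tee 1, perhaps slightly skewed. I let it settle and measure numerically, since the picture allowance is used up.

>>> {"op": "apply_moves", "data": {"increments": [[0.3,0,0,0.01,0,0,0],[0.3,0,0,0,0,0,0],[0.3,0,0,0,0,0,0],[0.3,0,0,0,0,0,0],[0.3,0,0,0,0,0,0]]}}

```text
time_s: 14.35
ee_pos: [507.0, -378.4, 217.8]
ee_rot: [159.9, 0.1, 87.0]
force: [0.0, -0.2, -0.8]
gripper_width: 59.4
gripper_force: 0.0
```

```bash
cat > meas.py <<'E'
from fit import *
p=np.load("chute.npy");o=chute(p,[0,0,0]);B=np.c_[tuple(chute(p,e)-o for e in np.eye(3))]
for n in ["wrist","side"]:
    f=cams.grab_frame(n);g=dict(f);g["t"]=np.array(f["R"])@o+f["t"];g["R"]=np.array(f["R"])@B
    for d in finder.trace("tee_a",n):
        m=d["pixels"];v,u=np.nonzero(m);X=ray(g,u.mean(),v.mean(),8.5)
        if -20<X[0]<220 and abs(X[1])<40: print(n,round(d["score"],2),d["rect"],np.round(X[:2],1),np.round(teepose(g,m,X,9),2))
E
python3 meas.py
```

```text
wrist 0.91 [147.9, 180.1, 53.0, 36.0] [65.8 -3.1] [ 64.97   0.87 100.38   0.11]
wrist 0.68 [101.4, 183.8, 52.4, 33.8] [19.7 -7.9] [20.94 -4.41 89.91  0.14]
side 0.75 [308.5, 149.8, 25.1, 17.0] [66.3 -6.4] [ 65.24  -3.11 100.27   0.3 ]
side 0.46 [327.1, 164.3, 22.9, 12.0] [ 22.1 -10. ] [21.62 -6.66 88.77  0.33]
```

>>> {"op": "apply_moves", "data": {"increments": [[0.3,-0.025,0.005,-0.008,0,0,0],[0.3,-0.025,0.005,-0.008,0,0,0],[0.3,-0.025,0.005,-0.008,0,0,0],[0.3,-0.025,0.005,-0.008,0,0,0],[0.3,0,0,0,0,0,0]]}}

```text
time_s: 14.97
ee_pos: [402.6, -355.9, 183.7]
ee_rot: [160.2, -0.2, 86.9]
force: [-0.5, 1.0, 1.3]
gripper_width: 59.2
gripper_force: 0.0
```

>>> {"op": "apply_moves", "data": {"increments": [[0.3,0,0,0,0,0,0],[0.3,0,0,0,0,0,0]]}}

```text
time_s: 15.13
ee_pos: [407.8, -359.3, 186.7]
ee_rot: [159.8, 0.2, 86.9]
force: [1.0, -0.5, 0.2]
gripper_width: 58.9
gripper_force: 0.0
```

```bash
python3 meas.py; python3 - <<'E'
from fit import *
p=np.load("chute.npy");f=cams.grab_frame("wrist");c=f["color"].astype(int)
P=[p[0],p[1]-2.4,p[2]]
# rectified map of the plane 9 mm over the chute floor, 2 mm cells
for z in(9,):
  M=[]
  for y in range(27,-28,-2):
    r=""
    for x in range(-12,112,2):
        u,v=np.round(proj(f,chute(P,[x,y,z]))).astype(int)
        if not(0<=u<560 and 0<=v<420): r+="?";continue
        R,G,B=c[v,u];r+="b" if B-R>50 else ("W" if R>225 else ("w" if R>185 else "."))
    print(f"{y:4d}",r)
E
```

```text
wrist 0.89 [211.5, 195.0, 45.7, 37.9] [21.  -8.1] [20.81 -4.44 90.05  0.12]
wrist 0.79 [255.7, 193.4, 48.2, 35.4] [65.8 -3. ] [ 64.57   0.8  100.04   0.12]
side 0.75 [310.3, 148.5, 19.5, 18.0] [66.6 -5.7] [ 65.97  -2.81 101.4    0.3 ]
side 0.57 [328.5, 162.3, 23.7, 18.3] [ 21.4 -10.3] [20.82 -6.9  90.92  0.32]
  27 Wwwwww................................wwwwwwwwwwwwwwwwwwwwwwww
  25 W.wWWWWwWWWwwWWWwWWWWwWWWwwWWWWwWWWwwWWWwWWWWwWWWwwWWWWWWWWWWW
  23 W.wWWWWWWWWWWWWWWWWWWWWWWWWWWWWWWWWWWWWWWWWWWWWWWWWWWWWWWWWWWW
  21 W.wwWWWWWWWWWWWWWWWWWWWWWWWWWWWWWWWWWWWWWWWWWWWWWWWWWWWWWWWWWW
  19 W.wwwWWWWWWWWWWWWWWWWWWWWWWWWWWWWWWW..bWWWWWWWWWWWWWWWWWWWWWWW
  17 w.ww...bbbbbbbbbbbbbbbbbbbbbbbbbbb.bbbb.wwbbbbbbbbbbbbbbbbbbbb
  15 w.ww...bbbbbbbbbbbbbbbbbbbbbbbbbb.wwwWWWWwbbbbbbbbbbbbbbbbbbbb
  13 wwwWW..bbbbbbbbbbbbbbbbbbbbbbbbbb.WWWWWWWwbbbbbbbbbbbbbbbbbbbb
  11 W.wWW..bbbbbb.bbbbb.wbbbbbbbbbbbbbWWWWWWWWbbbbbbbbbbbbbbbbbbbb
   9 W.wWW..bbbbbbWWWWWWWWbbbbbbbbbbbbbWWWWWWWWbbbbbbbbbbbbbbbbbbbb
   7 W.wWW..bbbbbbWWWWWWWWbbbbbbbbbbbbbwWWWWWWWbbbbbb.bbbbbbbbbbbbb
   5 W.wWW..bbbbb.WWWWWWWWbbbbbbbbbbbbbb
[... 415 characters left out ...]
WWWWWWWWWbbbbbbbbbbb
  -9 W.wWWwWWWWWWWWWWWWWwWWWWWWWWWWWWWWWWWWWWWWWWWWWWWWWbbbbbbbbbbb
 -11 W.wWWWWWWWWWWWWWWWWWWWWWWWWWwWWWWWWWWWWWWWWwbbbwbbbbbbbbbbbbbb
 -13 w.wWWWWWWWWWWWWWWWWWWWWWWWWWbWWWWWWWwWWWW.bbbbbbbbbbbbbbbbbbbb
 -15 .wwWWWWWWWWWWWWWWWWWWWWWWWWWbWWWWbbbbbbbbbbbbbbbbbbbbbbbbbbbbb
 -17 .wwWWwWWWWWWWWWWWWWWWWWWWWWW.www..ww..........................
 -19 ..wWW.WWWWwwwwwWWWWwwwwwWWWwwwwwwwwwwwwwwwwwwwwwwwwww...w.w.ww
 -21 WwwWWwww..wwwwwwwwwwwwwwwwwwwwwwwwwwwwwwwwwwwwwwwwwwwwwwwwwwww
 -23 W.wwww....wwwwwwwwwwwwwwwwwwwwwwwwwwwwwwwwwwwwwwwwwwwwwwwwwwww
 -25 W.w.........wwwwwwwwwwwwwwwwwwwwwwwwwwwwwwwwwwwwwwwwwwwwwwwwww
 -27 w.w.........wwwwwwwwwwwwwwwwwwwwwwwwwwwwwwwwwwwwwwwwwwwwwwwwww
```

Rectified map: tee 1 is straight against the stop. Tee 2 touches it but is skewed about 10°. A gentle downhill push on its upper end with the shut fingers should square it against tee 1.

>>> {"op": "apply_moves", "data": {"increments": [[-1,0.025,-0.005,0.008,0,0,0],[-1,0.025,-0.005,0.008,0,0,0],[-1,0.025,-0.005,0.008,0,0,0],[-1,0.025,-0.005,0.008,0,0,0],[-1,0,0,0,0,0,0]]}}

```text
time_s: 15.8
ee_pos: [512.2, -380.1, 220.1]
ee_rot: [159.5, 0.3, 87.1]
force: [-0.0, -0.8, 0.7]
gripper_width: 28.6
gripper_force: 0.0
```

>>> {"op": "apply_moves", "data": {"increments": [[-1,0,0,0,0,0,0],[-1,0,0,0,0,0,0],[-1,0,0,0,0,0,0],[-1,0,0,0,0,0,0]]}}

```text
time_s: 16.13
ee_pos: [506.0, -378.2, 217.5]
ee_rot: [159.9, 0.0, 86.9]
force: [-0.3, 0.8, 0.5]
gripper_width: 2.3
gripper_force: 0.0
```

```bash
python3 tgt.py 140 -2.4 60;python3 tgt.py 140 -2.4 26
```

```text
target [ 510.4 -375.7  126.3] delta [  4.4   2.6 -91.3] rotvec [0.05 0.06 0.04] normal [-0.342  0.018  0.94 ]
target [ 522.  -376.3   94.3] delta [  16.     2.  -123.2] rotvec [0.05 0.06 0.04] normal [-0.342  0.018  0.94 ]
```

>>> {"op": "apply_moves", "data": {"increments": [[-1,0.001,0.001,-0.03,0,0,0],[-1,0.002,0.0015,-0.03,0,0,0],[-1,0.001,0,-0.03,0,0,0],[-1,0,0,0,0,0,0],[-1,0,0,0,0,0,0]]}}

```text
time_s: 16.55
ee_pos: [510.0, -375.5, 126.9]
ee_rot: [160.0, -0.1, 86.9]
force: [-0.0, -0.8, 0.1]
gripper_width: 0.8
gripper_force: 0.0
```

>>> {"op": "apply_moves", "data": {"increments": [[-1,0.004,0,-0.011,0,0,0],[-1,0.004,0,-0.011,0,0,0],[-1,0.004,0,-0.01,0,0,0],[-1,0,0,0,0,0,0],[-1,0,0,0,0,0,0]]}}

```text
time_s: 16.97
ee_pos: [523.2, -375.8, 95.5]
ee_rot: [159.9, 0.1, 87.0]
force: [0.1, -0.4, -0.1]
gripper_width: 0.7
gripper_force: 0.0
```

```bash
python3 tgt.py 125 -2.4 25
```

```text
target [ 508.3 -375.6   88.2] delta [-14.9   0.2  -7.2] rotvec [ 0.06  0.08 -0.02] normal [-0.342  0.018  0.94 ]
```

>>> {"op": "apply_moves", "data": {"increments": [[-1,-0.0045,0,-0.002,0,0,0],[-1,-0.0045,0.0003,-0.002,0,0,0],[-1,-0.003,0,-0.0015,0,0,0],[-1,-0.0028,0,-0.001,0,0,0],[-1,0,0,0,0,0,0]]}}

```text
time_s: 17.38
ee_pos: [507.4, -375.7, 89.4]
ee_rot: [159.9, 0.1, 86.9]
force: [0.2, 0.3, 0.7]
gripper_width: 0.2
gripper_force: 0.2
```

>>> {"op": "apply_moves", "data": {"increments": [[-1,-0.0019,0.0001,-0.0007,0,0,0],[-1,-0.0019,0.0001,-0.0007,0,0,0],[-1,-0.0019,0.0001,-0.0007,0,0,0],[-1,0,0,0,0,0,0]]}}

```text
time_s: 17.72
ee_pos: [502.2, -375.4, 87.3]
ee_rot: [159.9, 0.1, 87.0]
force: [0.0, 0.4, 0.8]
gripper_width: 0.3
gripper_force: 0.6
```

```bash
python3 tgt.py 115 -2.4 25; python3 meas.py
```

```text
target [ 498.9 -375.1   84.8] delta [-3.3  0.4 -2.5] rotvec [0.09 0.11 0.02] normal [-0.342  0.018  0.94 ]
wrist 0.92 [76.6, 226.1, 82.0, 60.1] [19.4 -7.8] [20.56 -4.35 88.94  0.15]
wrist 0.87 [149.2, 226.2, 82.5, 56.0] [64.3 -2.6] [ 64.74   1.1  101.22   0.17]
```

>>> {"op": "apply_moves", "data": {"increments": [[-1,-0.0019,0.0001,-0.0008,0,0,0],[-1,-0.0019,0.0001,-0.0008,0,0,0],[-1,0,0,0,0,0,0]]}}

```text
time_s: 18.17
ee_pos: [498.5, -375.2, 85.8]
ee_rot: [159.9, 0.1, 87.0]
force: [-0.3, 0.3, 1.3]
gripper_width: 0.4
gripper_force: 1.1
```

>>> {"op": "apply_moves", "data": {"increments": [[-1,-0.0019,0.0001,-0.0008,0,0,0],[-1,-0.0019,0.0001,-0.0008,0,0,0],[-1,0,0,0,0,0,0]]}}

```text
time_s: 18.42
ee_pos: [494.4, -374.6, 83.9]
ee_rot: [159.9, 0.0, 87.0]
force: [-1.3, 1.0, 0.2]
gripper_width: 0.7
gripper_force: 0.5
```

```bash
python3 tgt.py 110 -2.4 25; python3 meas.py
```

```text
target [ 494.2 -374.8   83.1] delta [-0.2 -0.2 -0.8] rotvec [0.03 0.08 0.01] normal [-0.342  0.018  0.94 ]
wrist 0.84 [164.3, 228.6, 84.3, 55.7] [64.  -1.6] [ 64.71   1.37 100.81   0.25]
wrist 0.73 [91.3, 229.3, 78.9, 57.2] [19.6 -7.8] [20.68 -4.31 88.83  0.15]
wrist 0.26 [68.6, 213.5, 402.2, 73.1] [118.8   6. ] [167.68   7.69  47.24   0.83]
side 0.66 [308.8, 148.8, 23.2, 16.2] [65.8 -6.5] [ 63.95  -2.08 105.63   0.3 ]
side 0.58 [327.9, 160.5, 23.1, 18.7] [ 21.6 -10.4] [20.26 -7.17 89.8   0.29]
```

>>> {"op": "apply_moves", "data": {"increments": [[-1,-0.0019,0.0001,-0.0008,0,0,0],[-1,0,0,0,0,0,0]]}}

```text
time_s: 18.78
ee_pos: [492.6, -374.5, 82.9]
ee_rot: [159.9, 0.0, 87.0]
force: [-0.2, 1.8, 0.4]
gripper_width: 0.2
gripper_force: 0.8
```

>>> {"op": "apply_moves", "data": {"increments": [[-1,-0.0019,0.0001,-0.0008,0,0,0],[-1,0,0,0,0,0,0]]}}

```text
time_s: 18.95
ee_pos: [490.7, -374.4, 82.2]
ee_rot: [159.9, 0.0, 87.0]
force: [0.3, 1.8, -0.6]
gripper_width: 0.4
gripper_force: 1.0
```

```bash
python3 meas.py
```

```text
wrist 0.77 [173.9, 225.8, 79.9, 59.6] [64.5 -1. ] [ 64.48   1.62 100.94   0.27]
wrist 0.61 [95.3, 230.0, 82.8, 56.2] [19.5 -8. ] [20.59 -4.53 90.09  0.15]
side 0.61 [308.7, 152.0, 21.4, 14.4] [66.8 -7.5] [64.91 -1.67 97.88  0.35]
side 0.51 [328.1, 162.3, 24.7, 17.9] [ 22.8 -10.3] [22.68 -7.09 87.84  0.29]
```

>>> {"op": "apply_moves", "data": {"increments": [[-1,-0.0019,0.0005,-0.0007,0,0,0],[-1,0,0,0,0,0,0]]}}

```text
time_s: 19.32
ee_pos: [489.1, -374.4, 81.8]
ee_rot: [159.9, 0.1, 87.0]
force: [-0.6, 1.8, -0.4]
gripper_width: 0.5
gripper_force: 0.9
```

>>> {"op": "apply_moves", "data": {"increments": [[-1,-0.0019,0.0002,-0.0007,0,0,0],[-1,0,0,0,0,0,0]]}}

```text
time_s: 19.48
ee_pos: [487.1, -374.2, 81.2]
ee_rot: [159.9, 0.1, 87.0]
force: [0.5, 1.8, 0.5]
gripper_width: 0.6
gripper_force: 0.8
```

>>> {"op": "apply_moves", "data": {"increments": [[-1,-0.0015,0.0001,-0.0005,0,0,0],[-1,0,0,0,0,0,0]]}}

```text
time_s: 19.65
ee_pos: [485.6, -374.2, 80.7]
ee_rot: [159.9, 0.1, 87.0]
force: [-0.5, 0.7, 0.4]
gripper_width: 0.2
gripper_force: 0.7
```

```bash
python3 meas.py; python3 tgt.py 100 -2.4 25
```

```text
wrist 0.77 [103.9, 229.2, 82.6, 57.6] [19.6 -7.7] [20.64 -4.13 89.85  0.15]
wrist 0.68 [179.8, 226.6, 77.2, 51.0] [64.3  0.1] [64.17  1.91 99.2   0.35]
side 0.7 [308.8, 154.2, 21.9, 12.7] [64.2 -7.2] [ 61.24  -2.11 108.66   0.32]
target [ 484.8 -374.3   79.7] delta [-0.9 -0.2 -1. ] rotvec [0.1  0.11 0.01] normal [-0.342  0.018  0.94 ]
```

>>> {"op": "apply_moves", "data": {"increments": [[-1,-0.001,0.0001,-0.002,0,0,0],[-1,0,0,0,0,0,0]]}}

```text
time_s: 20.02
ee_pos: [484.7, -373.9, 78.4]
ee_rot: [159.9, 0.1, 87.0]
force: [-0.2, 1.1, 1.2]
gripper_width: 0.4
gripper_force: 0.6
```

>>> {"op": "apply_moves", "data": {"increments": [[-1,-0.0019,0.0001,-0.0007,0,0,0],[-1,0,0,0,0,0,0]]}}

```text
time_s: 20.18
ee_pos: [482.9, -373.9, 77.9]
ee_rot: [159.9, 0.1, 87.0]
force: [0.8, 2.1, 0.6]
gripper_width: 0.1
gripper_force: 1.2
```

>>> {"op": "apply_moves", "data": {"increments": [[-1,-0.0015,0.0001,-0.0005,0,0,0],[-1,0,0,0,0,0,0]]}}

```text
time_s: 20.35
ee_pos: [482.1, -374.0, 78.0]
ee_rot: [159.8, 0.1, 86.9]
force: [3.7, 2.8, 1.6]
gripper_width: 0.6
gripper_force: 3.4
```

```bash
python3 meas.py; python3 tgt.py 98 -2.4 24
```

```text
wrist 0.92 [184.9, 225.5, 70.7, 52.8] [63.1  1.3] [64.22  2.1  98.14  0.43]
wrist 0.57 [111.9, 229.3, 77.3, 59.1] [19.3 -7.3] [20.61 -3.8  91.44  0.16]
side 0.75 [328.7, 162.0, 24.3, 16.9] [ 21.2 -11. ] [20.57 -7.95 89.14  0.32]
side 0.72 [311.6, 150.2, 19.1, 14.7] [65.4 -6.2] [63.81 -2.34 98.4   0.34]
target [ 483.3 -374.2   78.1] delta [ 1.2 -0.3  0.1] rotvec [0.13 0.19 0.02] normal [-0.342  0.018  0.94 ]
```

Contact at s≈97. Press a few mm more, watching the force.

>>> {"op": "apply_moves", "data": {"increments": [[-1,-0.0015,0.0001,-0.0005,0,0,0],[-1,0,0,0,0,0,0]]}}

```text
time_s: 20.72
ee_pos: [481.5, -374.1, 78.1]
ee_rot: [159.7, 0.1, 86.9]
force: [7.0, 4.4, 2.9]
gripper_width: 0.3
gripper_force: 6.6
```

>>> {"op": "apply_moves", "data": {"increments": [[-1,-0.0015,0.0001,-0.0005,0,0,0],[-1,0,0,0,0,0,0]]}}

```text
time_s: 20.88
ee_pos: [481.1, -374.2, 78.4]
ee_rot: [159.6, 0.2, 86.9]
force: [10.9, 4.8, 3.4]
gripper_width: 0.7
gripper_force: 8.8
```

```bash
python3 meas.py
```

```text
wrist 0.87 [114.3, 226.5, 75.0, 60.3] [19.3 -6.9] [20.54 -3.42 92.24  0.15]
wrist 0.78 [187.1, 225.2, 68.9, 49.3] [61.9  0.9] [63.9   2.72 98.49  0.44]
side 0.53 [312.3, 150.7, 18.6, 13.6] [65.8 -6.1] [63.57 -1.04 94.89  0.34]
side 0.43 [328.8, 162.0, 24.3, 20.0] [22.9 -8.8] [24.34 -5.56 76.94  0.32]
```

>>> {"op": "apply_moves", "data": {"increments": [[-1,0.009,-0.0005,0.0035,0,0,0],[-1,0.009,-0.0005,0.0035,0,0,0],[-1,-0.005,0,0.02,0,0,0],[-1,-0.01,0,0.035,0,0,0],[-1,-0.01,0,0.04,0,0,0]]}}

```text
time_s: 21.5
ee_pos: [470.0, -373.8, 176.9]
ee_rot: [160.2, -0.1, 87.0]
force: [1.0, -0.5, 0.6]
gripper_width: 0.3
gripper_force: 0.0
```

>>> {"op": "apply_moves", "data": {"increments": [[-1,-0.02,0,0.035,0,0,0],[-1,-0.02,0.005,0,0,0,0],[-1,-0.02,0.005,0,0,0,0],[-1,0,0,0,0,0,0],[-1,0,0,0,0,0,0]]}}

```text
time_s: 21.92
ee_pos: [410.7, -364.9, 213.6]
ee_rot: [159.9, 0.1, 86.9]
force: [1.2, -0.3, 0.8]
gripper_width: 0.7
gripper_force: 0.0
```

```bash
cat > map.py <<'E'
from fit import *
p=np.load("chute.npy");f=cams.grab_frame("wrist");c=f["color"].astype(int)
P=[p[0],p[1]-2.4,p[2]]
for y in range(21,-22,-2):
    r=""
    for x in range(-8,104,2):
        u,v=np.round(proj(f,chute(P,[x,y,9]))).astype(int)
        if not(0<=u<560 and 0<=v<420): r+="?";continue
        R,G,B=c[v,u];r+="b" if B-R>50 else ("W" if R>225 else ("w" if R>185 else "."))
    print(f"{y:4d}",r)
E
python3 meas.py; python3 map.py
```

```text
wrist 0.96 [201.3, 182.9, 49.0, 35.2] [20.6 -7.4] [21.01 -4.   92.01  0.12]
wrist 0.81 [245.3, 182.2, 43.2, 30.8] [65.8 -3.2] [64.78  0.94 97.25  0.13]
side 0.6 [328.8, 161.8, 20.9, 18.1] [21.4 -9.3] [20.15 -6.29 95.1   0.3 ]
side 0.46 [308.1, 151.6, 24.9, 13.2] [65.4 -7.7] [ 64.88  -4.51 107.65   0.32]
  21 .WWWWWWWWWWWWWWWWWWWWWWWWWWWWWWWWWWWWWWWWWWWWWWWWWWWWWWW
  19 ...WWWWWWWWWWWWWWWWWWWWWWWWWWWWWWWWWWWWWWWWWWWWWWWWWWWWW
  17 .....bbbbbbbbbbbbbbbbbbbbbbbbbbbbbbbbb.wbbbbbbbbbbbbbbbb
  15 .ww..bbbbbbbbbbbbbbbbbbbbbbbbbbbwwwWWWWwbbbbbbbbbbbbbbbb
  13 wWW..bbbbbbbbbbbbb.bbbbbbbbbbbbbWWWWWWWWbbbbbbbbbbbbbbbb
  11 .WW..bbbbbbw...wwwwbbbbbbbbbbbbbWWWWWWWWbbbbbbbbbbbbbbbb
   9 .W...bbbbbbWWWWWWWwbbbbbbbbbbbbbWWWWWWWWbbbbbbbbbbbbbbbb
   7 .Ww..bbbbbbWWWWWWWwbbbbbbbbbbbbbbWWWWWWWbbbbbbbbbbbbbbbb
   5 .Ww..bbbbb.WWWWWWWWbbbbbbbbbbbbbbWWWWWWWbbb...w.bbbbbbbb
   3 .WW..bbbbbbWWWWWWWwbbbbbbbbbbbbbbWWWWWWW...wwwwwbbbbbbbb
   1 .WW..bbbbbbWWWWWWW.bbbbbbb..ww...wWWWWWwwwwwwwwwbbbbbbbb
  -1 .WW..bbbbbbWWWWWWW.bbb....wwwwwwwwwwwwwwwwwWWWWWbbbbbbbb
  -3 wWW.w......WWWWWWW....wwwwwwwwwwwwwWWWWWWWWWWWWWbbbbbbbb
  -5 .WW.wwwwwwwwWWWWWwwwwwwww.WWWWWWWWWWWWWWWWWWWWWWbbbbbbbb
  -7 .Ww.wwwwwwwwWWWWWwwwwWWWW.WWWWWWWWWWWWWWWWWWWWWWbbbbbbbb
  -9 wWw.WWWWWWWwWWWWWwWWWWWWW.WWWWWWWWWWWWWWWWWWWWWW.bbbbbbb
 -11 .WWWWWWWWWWWWWWWWWWWWWWWWwWWWWWWWWWWWWWWWW.b.Ww.bbbbbbbb
 -13 .WWWWWWWWWWWWWWWWWWWWWWWWWWWWWWWWW.WWWW.bbbbbbbbbbbbbbbb
 -15 .WWWWWWWWWWWWWWWWWWWWWWWWWbWWw.bbbbbbbbbbbbbbbbbbbbbbbbb
 -17 wWWWWWWWWWWWWWWWWWWWWWWWWW..............................
 -19 .WW.WWWW.....wWW........................................
 -21 .WWwwwwwwwwwwwwwwwwwwwwwwwwwwwwwwwwwwwwwwwwwwwwwwwwwwwww
```

Tee 1 is square and at the stop. Tee 2 is flat, touching it, branch left, and within the few degrees of play the channel allows. The gripper is clear, so I hand in.

```bash
python3 -c "from workcell import env; print(env.job_done())"
```

```text
the job is handed in; nothing more can be done
None
```

Both white tees are in the chute with their branches to the left, one against the stop and the other touching it from behind; the second still sits about 7° skewed after one nudge to straighten it, and the job was handed in at about 22 s with no verdict returned.

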